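Seat a bundle of claim tags against the depth stop and flip the toggle clamp shut

TASK

Slide the bundle of white claim tags along the channel of the blue jig until its end is fully home against the brass depth stop, and press it there lightly for a moment so that it seats; push gently, for the stop is set to size, is held only by friction and must stay where it is. Then push the red clamp lever over its centre so that it snaps shut and its pad holds the bundle down at the stop. Never push the lever hard, and leave the other things alone.

Things in the scene. Friction and masses are not known exactly. Their poses are not given: they have to be found in the camera images.
- jig: Blue metal jig fixed flat on the counter (origin at the counter's height), plate 215x140x12 mm. Origin under the plate on the channel's centre line; x runs along the channel to the stop, y to the clamp, z up. The plate spans x -120 to +95, y -52 to +88 mm. Channel floor: z = 12 mm; two steel rails, 9 mm high, 53 mm apart, from x -100 to +50; the channel is open at its -x end and above.
- tags: Loose banded bundle of white claim tags, 88 x 48 x 16 mm, about 0.12 kg, rigid; it lies flat in the channel, short of the stop. Origin at the centre of its underside, x along its 88 mm, z up; its end towards the stop is at x = +44 mm, its near end (the one to push) at x = -44 mm. It is home when its end is within 2 mm of the stop.
- stop_zero (a point): Point of the jig at x +30, y 0, z +20 mm. The face of the brass depth stop (block 50 mm wide, 20 mm high, across the channel) is set 0 to 20 mm beyond it along +x; the setting is not measured: find it by feel. Seat the bundle: over 1.5 N on the stop for 0.2 s, never over 12 N (push with 6 to 8 N; friction under the bundle takes 1 to 4 N of it). From 15 N the stop slips; 1.5 mm is too much.
- lever (a joint): Angle of the clamp lever, rad: 0 open (pad raised, red handle leaning to the jig's +y, 25 degrees from upright), 0.43 dead centre (handle upright), about 0.87 shut with the pad on a bundle (handle leaning to -y), 0.93 at its limit with no bundle. A spring throws it to its side of dead centre: 5 to 9 N at the handle starts it, less further on; past dead centre it snaps shut by itself.
- handle_tip (a point): Middle of the round end of the clamp lever's red handle, on its axis, 90 mm from the pivot. The handle is round, 18 mm thick, from 45 to 99 mm from the pivot. It swings only in the jig's y-z plane, at jig x +15 mm; push it from its outer side towards the jig's -y. The lever must not be pushed with more than 22 N.
- lever_pivot (a point): Pivot of the clamp lever, at jig x +15, y +58, z +52 mm; its axis is along the jig's x.
- pin_tin: Bystander: round red tin, 69 mm across, 26 mm high; origin at the centre of its underside.
- stapler: Bystander: green stapler, 150 x 36 x 50 mm; origin at the centre of its underside.
- tag_gun: Bystander: white and red tagging gun lying flat, 116 x 169 x 24 mm; origin under its middle.
- thread_navy: Bystander: navy thread spool standing upright, 28 mm across, 48 mm high; origin at the centre of its underside.
- thread_white: Bystander: white thread spool standing upright, 28 mm across, 48 mm high; origin at the centre of its underside.
- pad_face (a point): Middle of the underside of the clamp's black rubber pad (18 mm across), at the end of the lever's bar, 58 mm from the pivot; when shut it rests on the bundle on the channel's centre line at jig x +15 mm.
There are look-alikes about, which are no part of the job. Of the things like the tags, leave any that is orange; of the rest the larger one is meant.

How it is judged:
By the outcome, as a careful person would: the job done as asked, in the order asked, and still so for the second after the job is handed in, with the robot touching nothing.
It also fails if it takes over 54 s, if anything falls off the work surface, if the arm or the gripper's body presses on something with over 40 N, if the wrist force passes 120 N, or if a joint passes its speed limit or range.

ROBOT

A 7-joint arm with a two-finger parallel gripper is mounted at the origin on a cart in front of the work surface, level with it; the furniture and walls round the work are solid. World frame = base frame: x ahead of the robot, y to its left, z up, the work surface at z = 0. Lengths are in m, angles in rad, forces in N, time in s.
With the tool pointing down it reaches from about 0.35 to 0.9 m from the base axis. Payload 8.1 kg.
Tool frame: the origin (TCP) lies on the mounting face of the last link; the fingertips stand 178 mm ahead of it and the grasp point (between the pads) lies 159 mm ahead of it; z points along the fingers, y is the direction in which the jaws open and shut (so a half turn about z gives the same grasp; the last joint's range is limited). The gripper opens to 92 mm and grips with 3 to 60 N. Pads are 19 mm wide; open, the fingers measure 130 mm over their backs; the gripper's body (75 mm by 190 mm) begins 47 mm behind the grasp point.
Start: joints at [-1.266, 0.434, 0.025, 1.573, -0.012, 1.134, -0.075], TCP at [0.248, 0.574, 0.405] pointing down, gripper open.
Joint ranges: [-2.62, 2.62], [-0.44, 2.09], [-1.27, 1.32], [0.08, 2.57], [-1.32, 4.46], [0.12, 2], [-2.74, 2.74]. Speed limits (rad/s): [2.22, 2.22, 3.01, 3.01, 3.14, 3.14, 3.14].

INTERFACE

Orientations are given as a unit quaternion [x, y, z, w].
In Python, from plant import r gives the robot as it stands. Calls block until the motion is done:
- r.movep(position, orientation): joint-space move of the TCP to a pose.
- r.move_l(position, rotation=None, v=0.15, until_force=None): straight line of the TCP; rotation=None keeps the orientation; v is the mean speed in m/s. With until_force (N) it stops when the force on the tool has changed by that much, and returns True; else False.
- r.move_j(angles): joint-space move.
- r.set_gripper(opening, force=None): finger opening in m; force is the grip in N (None keeps the last); returns when the fingers have stopped.
- r.sleep(seconds).
- r.solve_ik(position, orientation): joint angles nearest the present ones, or None.
- r.camera(name): name is "scene" or "top" or "wrist"; returns a dict with "color" (400x640x3 uint8, red, green, blue), "fx", "fy", "cx", "cy" (pixels), "xyz" and "orientation" of the camera in the world. Camera axes: x right, y up, looking along -z (the intrinsics and any distortion apply to the point x, -y, -z); pixel columns grow to the right and rows downward; lengths in m; the calibration is good to about 2 mm. The wrist camera is an equidistant fisheye: a pixel r from the principal point sees the ray r / f radians off the axis. A picture is of the moment at which its call begins. There is no depth.
A pose or a line that the arm cannot do raises r.MotionError and nothing moves.
- r.job_done(): hands the job in, once; it reports no verdict.
Trained networks look in the newest picture that a camera, given by its name, has taken for a name from the list of things; names that differ only in an ending like _2 or _b are one class to them, and where a whole thing is asked for, a point or a joint stands for the part that bears it (a point fixed in the world has none). Each returns a list of dicts, best first, with "p" (0 to 1); they miss things now and then, are a little off and sometimes report something else, mostly with a low value. They report only what shows in the picture. A call takes as long as a camera call. They do not tell look-alikes from the thing itself.
- r.find_in(camera, target): "xyz" ([x, y, z] in m, in the coordinates of the camera as it stood for that picture, good to about 4 mm: the middle of the surface that is visible of it).
- r.landmark_of(camera, target): "xyz" ([x, y, z] in m, in the coordinates of the camera as it stood for that picture, good to about 4 mm: a listed point, or the origin of a listed thing).
Readings, each from a call of its own:
- r.read_time(): time.
- r.read_q(): joint angles.
- r.read_joint_velocities(): joint speeds.
- r.read_effort(): joint torques, N m.
- r.read_tool_pos(): TCP position.
- r.read_orientation(): TCP orientation.
- r.read_contact_force(): force on the tool from outside, world axes, zero at the start.
- r.read_moment(): the same for the moment, N m.
- r.read_gripper_width(): finger opening in m.
Only numpy, scipy, OpenCV 4.12 (cv2) and the standard library are available. Lean on these libraries where they do the work, as an engineer would, in place of code of your own. Each camera call takes 0.05 s, during which the arm holds its last target.

## Working session

There is one attempt and no reset: what is moved stays moved. The work goes in short steps, each a Python script; the robot and the scene stay as the last script left them, time stands still between calls to the robot, and variables do not carry over. Pictures are saved under pics/ and viewed, and the job is handed in when it is done.

```bash
mkdir -p pics; ls; cat > h.py <<'E'
import numpy as np, cv2
from scipy.spatial.transform import Rotation as R
from plant import r
def save(c,n): cv2.imwrite('pics/'+n,cv2.cvtColor(np.asarray(c['color']),cv2.COLOR_RGB2BGR))
def w(c,p): return R.from_quat(c['orientation']).apply(p)+np.array(c['xyz'])
def pix(c,P):
    d=R.from_quat(c['orientation']).inv().apply(np.array(P)-np.array(c['xyz']))
    return np.array([c['cx']+c['fx']*d[0]/-d[2], c['cy']+c['fy']*-d[1]/-d[2]])
def ray(c,uv,z):
    d=np.array([(uv[0]-c['cx'])/c['fx'],-(uv[1]-c['cy'])/c['fy'],-1.])
    d=R.from_quat(c['orientation']).apply(d); o=np.array(c['xyz'])
    return o+d*(z-o[2])/d[2]
E
python3 - <<'E'
from h import *
for n in ['top','scene']:
    c=r.camera(n); save(c,n+'0.png'); print(n,c['fx'],c['xyz'],c['orientation'])
    for t in ['jig','tags','stop_zero','handle_tip','lever_pivot','pad_face','pin_tin','stapler','tag_gun','thread_navy','thread_white']:
        for d in r.landmark_of(n,t)[:4]:
            if d['p']>.15: P=w(c,d['xyz']); print(t,round(d['p'],2),P.round(4),pix(c,P).round())
print(r.read_time(), r.read_orientation())
E
```

```text
pics
top 513.0397233089773 [ 0.45143291 -0.01405967  1.43448189] [-0.03649178  0.03755296  0.71265387 -0.69955885]
jig 0.85 [0.6199 0.092  0.0007] [283. 184.]
tags 0.78 [0.4094 0.0929 0.007 ] [283. 259.]
tags 0.75 [ 0.5343 -0.0587  0.0015] [337. 213.]
tags 0.64 [0.5876 0.0835 0.0087] [286. 195.]
stop_zero 0.71 [0.6499 0.1009 0.0209] [279. 172.]
handle_tip 0.61 [0.611  0.191  0.1376] [240. 181.]
handle_tip 0.5 [6.169e-01 9.210e-02 2.000e-04] [283. 185.]
lever_pivot 0.74 [0.6215 0.1535 0.0537] [259. 181.]
lever_pivot 0.21 [0.6113 0.1891 0.1383] [241. 181.]
pad_face 0.83 [0.6295 0.0964 0.0819] [279. 176.]
pin_tin 0.59 [ 0.6302  0.3087 -0.0045] [206. 182.]
stapler 0.68 [ 0.4612 -0.3798 -0.0054] [452. 237.]
stapler 0.49 [0.6303 0.0968 0.0811] [279. 176.]
stapler 0.35 [0.6222 0.1494 0.0499] [260. 181.]
tag_gun 0.79 [ 0.6306 -0.3496 -0.0061] [439. 177.]
thread_navy 0.62 [ 7.364e-01 -2.256e-01  3.000e-04] [394. 141.]
thread_white 0.39 [ 0.7694 -0.1787  0.0023] [377. 129.]
scene 450.0908240618511 [-0.1398391 -0.7204218  0.9083923] [ 0.39948021 -0.17470697 -0.34335792  0.8318644 ]
jig 0.57 [ 6.195e-01  9.250e-02 -5.000e-04] [301. 210.]
tags 0.73 [ 0.534  -0.0547  0.0039] [314. 245.]
tags 0.72 [0.5857 0.085  0.0107] [294. 213.]
tags 0.71 [0.4104 0.0927 0.0031] [249. 241.]
tags 0.64 [0.613  0.1873 0.1329] [278. 164.]
stop_zero 0.61 [0.6472 0.1002 0.0194] [305. 201.]
handle_tip 0.64 [0.6124 0.1882 0.1362] [277. 163.]
lever_pivot 0.6 [0.6241 0.1557 0.0539] [288. 187.]
pad_face 0.76 [0.6352 0.0985 0.0776] [303. 188.]
pin_tin 0.79 [ 6.325e-01  3.152e-01 -5.000e-04] [259. 179.]
pin_tin 0.56 [ 0.6191  0.0931 -0.0035] [300. 211.]
stapler 0.9 [ 0.463  -0.3773 -0.0006] [387. 327.]
tag_gun 0.9 [ 0.631  -0.3556 -0.0009] [420. 285.]
thread_navy 0.48 [ 7.374e-01 -2.231e-01  4.000e-04] [403. 241.]
thread_white 0.46 [ 0.7715 -0.1704  0.0016] [396. 227.]
1.2 [ 2.02525940e-01  9.79276898e-01  1.63244091e-05 -1.58170251e-07]
```

```bash
python3 - <<'E'
import cv2
a=cv2.imread('pics/top0.png')[120:290,180:480]; cv2.imwrite('pics/topc.png',cv2.resize(a,None,fx=2.6,fy=2.6,interpolation=2))
a=cv2.imread('pics/scene0.png')[130:290,210:360]; cv2.imwrite('pics/scenec.png',cv2.resize(a,None,fx=3.7,fy=3.7,interpolation=2))
E
```

```text
(no output)
```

View pics/top0.png

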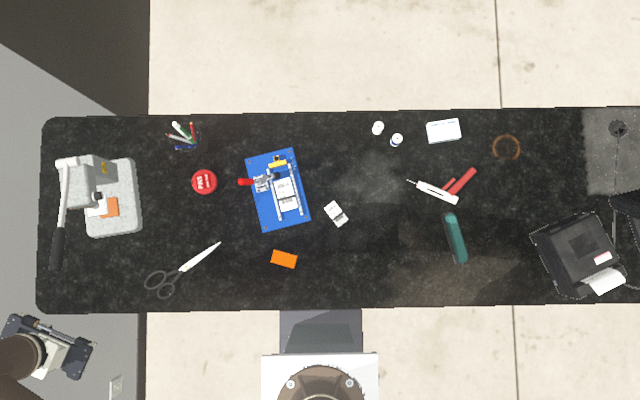

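View pics/topc.png

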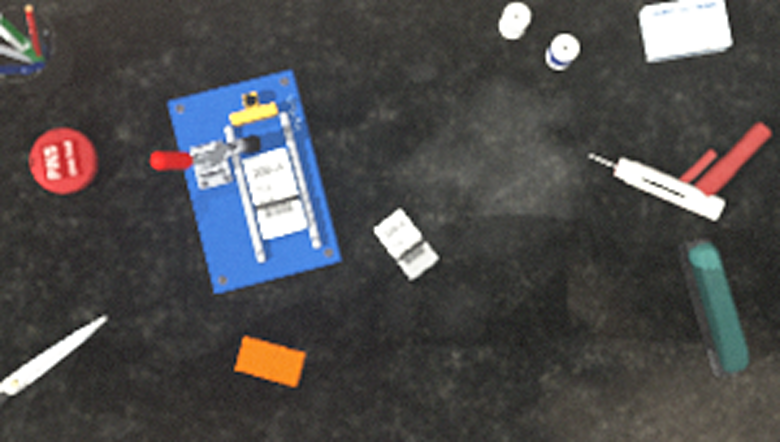

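View pics/scenec.png

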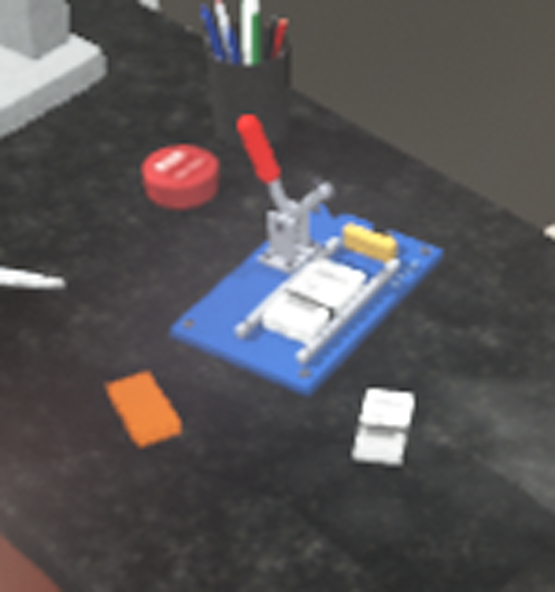

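The candidates for the tags are the white bundle in the channel (286,195), the white one on the counter (337,213) and the orange one (284,259). Orange is excluded. The bundle in the channel is clearly larger than the loose white one in the crop, so it's the one meant. Next I'll fit the jig and bundle precisely.

```bash
python3 - <<'E'
from h import *
c=r.camera('top')
im=np.asarray(c['color']); hsv=cv2.cvtColor(im,cv2.COLOR_RGB2HSV)
m=cv2.inRange(hsv,(100,120,60),(125,255,255)); m[:140]=0;m[240:]=0;m[:,:235]=0;m[:,320:]=0
n,l,s,_=cv2.connectedComponentsWithStats(m); 
p=np.argwhere(m>0)[:,::-1]
# largest hull of all blue
P=np.array([ray(c,q,0.012)[:2] for q in p],np.float32)
rect=cv2.minAreaRect(P*1000); print(rect)
th=None
(cx,cy),(a,b),ang=rect
best=None
for k in range(4):
    t=np.radians(ang+90*k)
    if abs((t+np.pi)%(2*np.pi)-np.pi)<0.6: best=(t+np.pi)%(2*np.pi)-np.pi
th=best; c_,s_=np.cos(th),np.sin(th); Rm=np.array([[c_,-s_],[s_,c_]])
o=np.array([cx,cy])/1000-Rm@np.array([-.0125,.018])
print('jig',o.round(4),np.degrees(th))
# network consensus
for J,Wp in {'pivot':((15,58),(.6228,.1546)),'tip':((15,96),(.6117,.1896)),'stop':((30,0),(.6485,.1005)),'jig':((0,0),(.6197,.0922))}.items():
    print(J,((o+Rm@np.array(J and __import__('numpy').array(J if 0 else {'pivot':(15,58),'tip':(15,96),'stop':(30,0),'jig':(0,0)}[J]))/1000)-np.array(Wp)).round(4))
print('tags jig frame',((np.array([.5866,.0843])-o)@Rm).round(4))
V=c; pts=lambda x,y,z: pix(c,[*(o+Rm@np.array([x,y])/1000),z/1000])
d=cv2.resize(cv2.cvtColor(im[140:240,230:330],cv2.COLOR_RGB2BGR),None,fx=6,fy=6,interpolation=2)
def poly(q,z,col):
    a=np.array([(pts(x,y,z)-[230,140]+.5)*6 for x,y in q]).astype(int); cv2.polylines(d,[a],True,col,1)
poly([(-120,-52),(95,-52),(95,88),(-120,88)],12,(0,255,255))
poly([(-100,-26.5),(50,-26.5),(50,26.5),(-100,26.5)],21,(0,255,0))
poly([(30,-25),(50,-25),(50,25),(30,25)],32,(0,0,255))
poly([(-79,-24),(9,-24),(9,24),(-79,24)],28,(255,0,255))
cv2.imwrite('pics/fit.png',d); print(r.read_contact_force(), r.read_time())
q=[*R.from_euler('z',0).as_quat()]
E
```

```text
((603.4121704101562, 106.5499267578125), (216.27777099609375, 141.50904846191406), 13.454191207885742)
jig [0.6198 0.092 ] 13.454191207885746
pivot [[-1.43791e+01 -5.78481e+01]
 [-1.90000e-03 -2.70000e-03]]
tip [[-1.43880e+01 -9.58112e+01]
 [ 3.00000e-04 -8.00000e-04]]
stop [[-2.93511e+01  9.89000e-02]
 [ 4.00000e-04 -1.60000e-03]]
jig [[ 6.198e-01  9.200e-02]
 [ 1.000e-04 -2.000e-04]]
tags jig frame [-0.034   0.0003]
[-0.71535429  0.46843241  0.34209395] 1.25
```

View pics/fit.png

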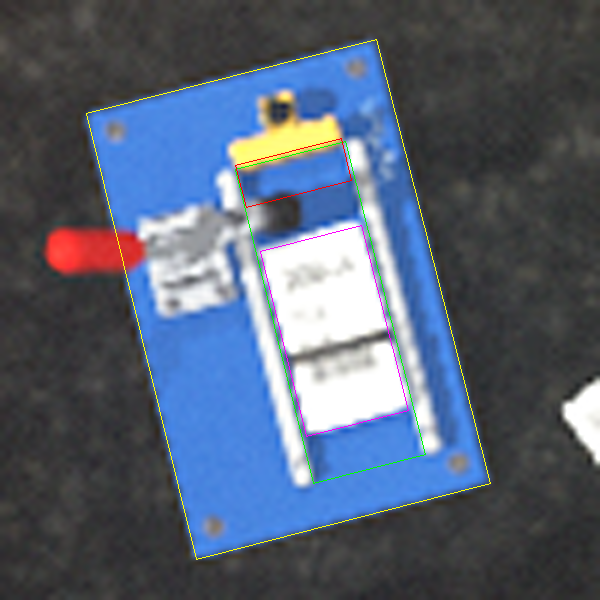

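The fit is tight: plate, rails and bundle outlines all coincide. The bundle's near end is at jig x ≈ -79 mm and the stop face looks to be at about +45 to +50 mm. I'll start the push approach.

```bash
cat >> h.py <<'E'
th=np.radians(13.454); o=np.array([.6198,.0920]); ux=np.array([np.cos(th),np.sin(th),0]); uy=np.array([-np.sin(th),np.cos(th),0])
def J(x,y,ztip): return (np.array([*o,0])+ux*x/1000+uy*y/1000+np.array([0,0,ztip/1000+.178]))
def inv(p): d=np.array(p)-np.array([*o,.178]); return np.array([d@ux,d@uy,d[2]])*1000
def Q(a): return (R.from_euler('z',th+a)*R.from_euler('x',np.pi)).as_quat()
E
python3 - <<'E'
from h import *
for a in [0,np.pi,np.pi/2,-np.pi/2]:
    for p in [J(-108,0,200),J(-108,0,15.5),J(15,125,115),J(15,50,115)]:
        q=r.solve_ik(p,Q(a)); print(round(a,2), None if q is None else np.round(q,2))
r.set_gripper(0.0,40)
r.movep(J(-108,0,200),Q(np.pi) if r.solve_ik(J(-108,0,200),Q(np.pi)) is not None else Q(0))
r.move_l(J(-108,0,15.5),v=0.12)
print(inv(r.read_tool_pos()).round(2),r.read_contact_force().round(2) ,r.read_gripper_width(),r.read_time())
E
```

```text
0 [-0.79  0.33  0.73  1.91 -0.26  1.   -1.28]
0 [-0.61  0.6   0.52  2.07 -0.52  0.6  -1.06]
0 [-0.83  0.63  0.63  1.69 -0.44  0.97 -1.38]
0 [-0.73  0.63  0.65  1.7  -0.45  0.97 -1.24]
3.14 [-0.41  0.29  0.23  1.88 -0.08  0.98  1.66]
3.14 [-0.27  0.55  0.05  2.04 -0.05  0.56  1.62]
3.14 [-0.45  0.57  0.03  1.65 -0.02  0.92  1.4 ]
3.14 [-0.36  0.56  0.07  1.66 -0.04  0.92  1.53]
1.57 [-0.66  0.31  0.55  1.9  -0.19  0.99  0.21]
1.57 [-0.51  0.57  0.38  2.06 -0.37  0.58  0.37]
1.57 [-0.65  0.58  0.34  1.67 -0.23  0.93  0.01]
1.57 [-0.6   0.59  0.44  1.69 -0.3   0.93  0.19]
-1.57 [-1.05  0.48  1.17  1.92 -0.5   1.07 -2.58]
-1.57 [-0.95  0.87  1.14  2.09 -1.05  0.93 -2.1 ]
-1.57 [ 0.2   0.82 -1.07  1.59  0.76  1.2   2.34]
-1.57 [-0.96  0.84  1.15  1.72 -0.83  1.16 -2.48]
[-1.0775e+02 -2.0000e-02  1.6040e+01] [ 0.22  0.99 -1.16] 0.0003496775280390769 6.4333
```

```bash
python3 - <<'E'
from h import *
f=lambda: (np.array(r.read_contact_force())@ux).round(2)
f0=f(); print('f0',f0)
hit=r.move_l(J(-72,0,15.5),v=0.02,until_force=5.0)
for i in range(3): print(hit,inv(r.read_tool_pos()).round(2),f(),r.read_time()); r.sleep(.05)
if not hit:
    hit=r.move_l(J(-42,0,15.5),v=0.015,until_force=4.0)
    for i in range(5): print(hit,inv(r.read_tool_pos()).round(2),f(),r.read_time()); r.sleep(.05)
c=r.camera('top'); save(c,'push1.png')
E
python3 -c "
import cv2
a=cv2.imread('pics/push1.png')[130:250,220:340]; cv2.imwrite('pics/push1c.png',cv2.resize(a,None,fx=5,fy=5,interpolation=2))"
```

```text
f0 0.44
False [-7.203e+01 -1.000e-02  1.553e+01] -1.33 8.3833
False [-72.03   0.    15.54] -0.92 8.4333
False [-7.203e+01 -3.000e-02  1.553e+01] -0.71 8.4833
True [-4.915e+01  2.000e-02  1.500e+01] 0.26 9.9417
True [-4.930e+01  4.000e-02  1.488e+01] -0.67 9.9917
True [-4.942e+01  4.000e-02  1.479e+01] 0.2 10.0417
True [-4.950e+01  3.000e-02  1.474e+01] -0.45 10.0917
True [-4.956e+01  4.000e-02  1.469e+01] -0.06 10.1417
```

View pics/push1c.png

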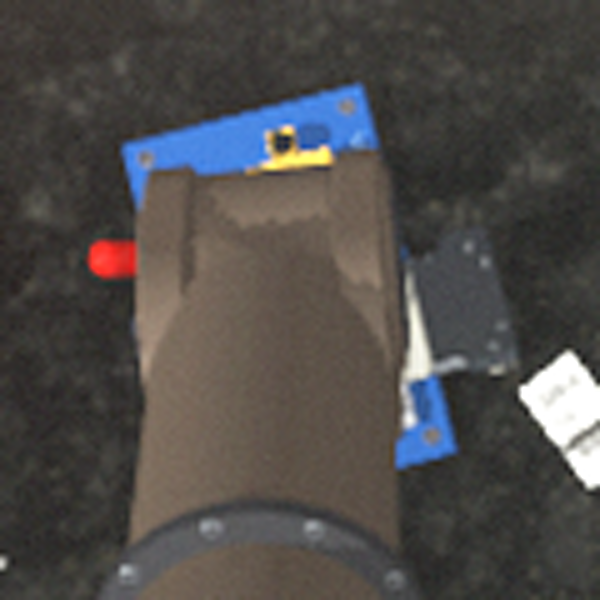

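The contact came at jig x -49, which puts the bundle's end at about +48.5 mm, in line with where the stop appears. The arm then eased off to about 0 N, so I'll step forward in small increments to press steadily at 6–7 N.

```bash
python3 - <<'E'
from h import *
def f(n=3):
    return -np.mean([np.array(r.read_contact_force())@ux for _ in range(n)])
def favg():
    v=[]
    for _ in range(4): v.append(f(1)); r.sleep(.02)
    return np.mean(v)
print('start',inv(r.read_tool_pos()).round(2),favg())
x=-50.0; held=0
for i in range(22):
    x+=0.25
    h=r.move_l(J(x,0,15.5),v=0.01,until_force=7)
    F=favg(); print(round(x,2),h,inv(r.read_tool_pos()).round(2),round(F,2),round(r.read_time(),2))
    if F>6: 
        for _ in range(6): r.sleep(.08); print(round(f(1),2),end=' ')
        break
print(r.read_time())
E
```

```text
start [-4.960e+01  2.000e-02  1.473e+01] 0.14206426198551972
-49.75 False [-4.976e+01 -2.000e-02  1.553e+01] 0.14 10.62
-49.5 False [-4.951e+01 -2.000e-02  1.549e+01] -0.02 10.94
-49.25 False [-4.925e+01 -2.000e-02  1.551e+01] -0.62 11.26
-49.0 False [-4.901e+01  1.000e-02  1.548e+01] 0.2 11.57
-48.75 False [-48.73   0.    15.49] -0.08 11.89
-48.5 False [-48.55  -0.    15.48] 0.4 12.21
-48.25 False [-4.845e+01 -2.000e-02  1.543e+01] 1.51 12.53
-48.0 False [-48.35  -0.    15.44] 3.69 12.84
-47.75 False [-4.826e+01  1.000e-02  1.539e+01] 5.38 13.16
-47.5 False [-4.818e+01 -3.000e-02  1.536e+01] 6.4 13.47
6.07 5.66 6.02 6.86 5.41 6.02 13.975
```

```bash
python3 - <<'E'
from h import *
f=lambda:-np.array(r.read_contact_force())@ux
for x in (-47.35,-47.2):
    r.move_l(J(x,0,15.5),v=0.01)
    v=[]
    for _ in range(5): v.append(f()); r.sleep(.05)
    print(x,inv(r.read_tool_pos()).round(2),np.round(v,2))
    if np.mean(v)>7: break
r.sleep(.3); print(f())
r.move_l(J(-60,0,15.5),v=0.05)
r.move_l(J(-90,0,200),v=0.2)
c=r.camera('wrist'); save(c,'wr.png'); c=r.camera('scene'); save(c,'sc2.png'); print(r.read_time())
E
python3 -c "
import cv2
a=cv2.imread('pics/sc2.png')[130:260,230:360]; cv2.imwrite('pics/sc2c.png',cv2.resize(a,None,fx=4.5,fy=4.5,interpolation=2))"
```

```text
-47.35 [-4.816e+01 -4.000e-02  1.533e+01] [7.35 6.66 6.91 7.65 7.35]
6.576083772638345
16.3583
```

View pics/sc2c.png

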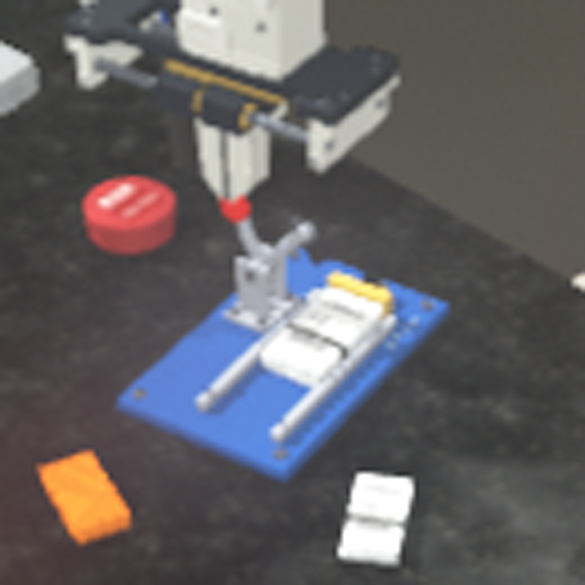

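View pics/wr.png

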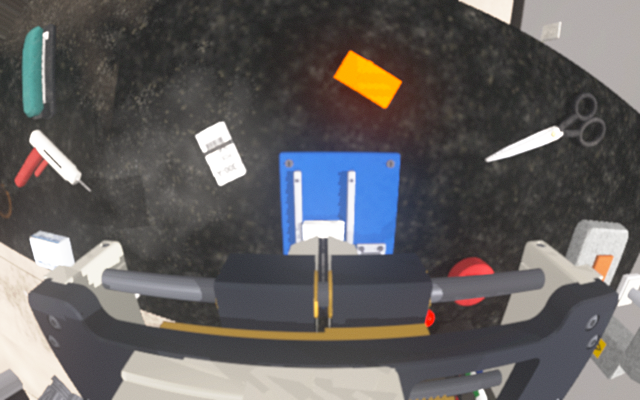

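The picture shows the bundle's end against the brass stop. Next is the lever: I'll approach from its +y side with the fingers turned so the 38 mm wide face meets the handle.

```bash
python3 - <<'E'
from h import *
f=lambda: np.array([np.array(r.read_contact_force())@ux,np.array(r.read_contact_force())@uy,r.read_contact_force()[2]]).round(2)
r.movep(J(-30,140,215),Q(np.pi/2))
r.movep(J(15,140,215),Q(np.pi/2))
r.move_l(J(15,140,115),v=0.15)
print(inv(r.read_tool_pos()).round(2),f(),r.read_time())
for y in (120,110,100,90,80,74,70,66):
    h=r.move_l(J(15,y,115),v=0.035,until_force=11)
    print(y,h,inv(r.read_tool_pos()).round(2),f(),round(r.read_time(),2))
    if h: break
c=r.camera('scene'); save(c,'sc3.png')
E
python3 -c "
import cv2
a=cv2.imread('pics/sc3.png')[110:260,230:380]; cv2.imwrite('pics/sc3c.png',cv2.resize(a,None,fx=4,fy=4,interpolation=2))"
```

```text
[ 15.22 139.89 115.98] [ 0.41 -0.27 -0.45] 18.95
120 False [ 15.   120.1  114.96] [-0.25  0.65  0.11] 19.68
110 False [ 15.46 110.83 115.59] [0.99 5.38 3.32] 20.11
100 False [ 15.29 100.12 115.24] [2.55 2.55 1.32] 20.54
90 False [ 14.68  89.36 114.63] [-0.45  1.   -0.4 ] 20.98
80 False [ 14.82  79.24 114.86] [-0.14 -0.1   0.19] 21.41
74 False [ 14.98  73.57 115.01] [0.37 0.85 0.48] 21.73
70 False [ 14.99  69.64 115.01] [ 0.02 -0.18 -0.13] 22.0
66 False [ 14.98  65.61 115.03] [ 0.29 -0.14 -0.13] 22.27
```

View pics/sc3c.png

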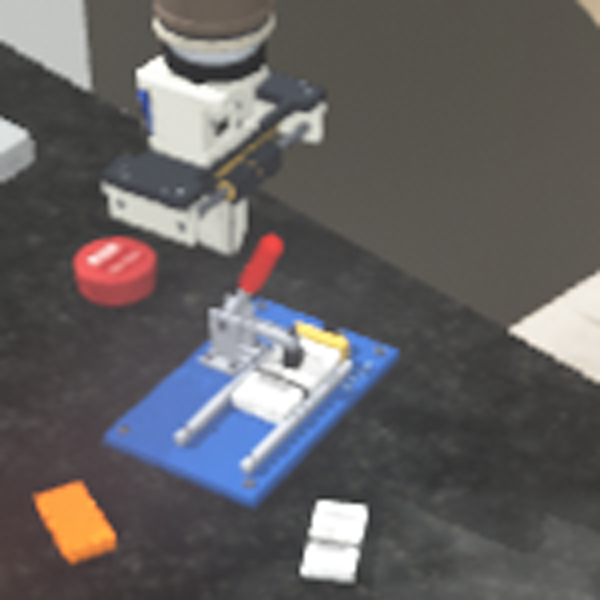

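The lever snapped shut: the handle leans to -y and the pad is down on the bundle. I'll retreat and check from above.

```bash
python3 - <<'E'
from h import *
r.move_l(J(15,110,115),v=0.15); r.move_l(J(15,130,230),v=0.2)
r.movep(J(-60,330,240),Q(np.pi/2))
c=r.camera('top'); save(c,'t4.png')
for t in ('handle_tip','pad_face','tags','stop_zero'):
    for d in r.landmark_of('top',t)[:3]: print(t,round(d['p'],2),inv(w(c,d['xyz'])+np.array([0,0,.178])).round(1))
im=cv2.cvtColor(np.asarray(c['color']),cv2.COLOR_RGB2BGR)
d=cv2.resize(im[140:240,230:330],None,fx=6,fy=6,interpolation=2)
def poly(q,z,col):
    a=np.array([(pix(c,J(x,y,z)-np.array([0,0,.178]))-[230,140]+.5)*6 for x,y in q]).astype(int); cv2.polylines(d,[a],True,col,1)
poly([(-39,-24),(49,-24),(49,24),(-39,24)],28,(255,0,255))
poly([(49,-25),(60,-25),(60,25),(49,25)],32,(0,0,255))
cv2.imwrite('pics/t4c.png',d); print(r.read_time(),r.read_contact_force())
E
```

```text
handle_tip 0.56 [ 14.9  18.9 136.9]
pad_face 0.64 [ 9.  -0.5 28.7]
tags 0.87 [-119.5 -121.5    0.2]
tags 0.71 [-203.3   50.3    3.8]
tags 0.67 [ 9.5 -2.   9. ]
stop_zero 0.66 [ -89.9 -432.1   -5.7]
24.6083 [ 0.04400101 -0.81064986  0.4476924 ]
```

View pics/t4c.png

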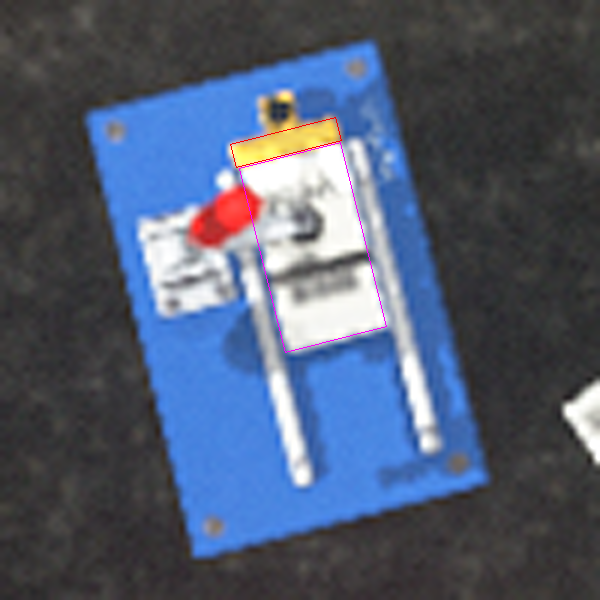

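The bundle butts the stop with no visible gap, the pad sits on it, the handle is over at -y, and the stop hasn't visibly moved. I'll hand it in.

```bash
python3 -c "
from h import *
r.sleep(.3); r.job_done(); print(r.read_time())"
```

```text
the job is handed in; nothing more can be done
the job is handed in; nothing more can be done
```

The white tags are seated against the brass stop and the clamp is shut on them. I handed the job in at about 25 s of the 54 s allowed.

- **Bundle:** I pushed it with closed fingers until I felt the stop, with the bundle's end at about jig x +49 mm (a setting of about 19 mm). I pressed there at 6–7.5 N for over half a second, then backed off. The smaller white bundle and the orange one were left alone.
- **Lever:** I pushed the handle from its +y side. The highest reading was about 6.4 N, taken between steps, and the 11 N guard never tripped. It went over centre and snapped shut on its own.
- **Last checks:** In the top picture the bundle's outline meets the stop with no visible gap, and the stop shows no visible movement. The network placed the handle tip at jig y +19 mm, z 137 mm, where it belongs when shut, and the pad at z 29 mm on the bundle, whose top is at 28 mm.
- **Disagreements:** The network put the bundle's centre at x +9.5 mm and the pad at x +9 mm. My fit gives about +5 mm for the bundle, and the pad should be at +15 mm. The last `stop_zero` detection was clearly false, well off the jig. I trusted the outline fit and the contact forces instead.
- **Force reading:** The first guarded push stopped on force, but the reading right after was near 0 N, so its brief peak was not seen.

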